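File the new film cartons and lock the tray's follower up against them

TASK

Put all the new film cartons on the desk away in the steel tray: pull up the follower's spring plunger and draw the follower back to make room, then lay every new carton across the tray in the row behind the one already filed, flat on the floor of the tray so that nothing stands above the rim, labelled end towards the rail like the filed one. Then pull the plunger up again, slide the follower forward with it held up until the whole row is pressed together and tight against the front wall, and let the plunger drop fully home in the first hole that leaves the row closed up. Leave the filed carton in the tray and the pen pot, stamp and stapler where they are.

Things in the scene. Friction and masses are not known exactly. Their poses are not given: they have to be found in the camera images.
- tray: filing tray of grey steel, fixed, open on top: outside 118 across (its x) x 388 long (its y) x 48 mm high, walls and floor 4 mm; origin under its centre at desk height. Front end (pull handle, 22 mm deep) at -y: front wall's inner face at y = -190 mm. On its -x side, 72 mm from the centre line, a steel rail, 24 mm wide, top 40 mm high, with 8 mm holes every 12 mm
- tray_front (a point): middle of the front wall's inner face, at the tray's floor (4 mm above the desk); axes as the tray
- follower (a joint): follower: upright plate 100 mm wide, 4 thick, on an arm (to 54 mm high) from a 44 mm long sleeve on the rail. Value = clear length (m) from front wall to plate, 0 to 0.362, growing as it is drawn back (tray +y). Slides with about 2 N with the plunger up (3 N when fast; pushing the row adds up to 5 N); the pin is home only at multiples of 0.012 (within 0.002)
- plunger (a joint): spring plunger, upright on the sleeve; value = how far it is pulled up, 0 (pin home in a hole) to 0.012 m, its stop. The pin clears the rail above 0.008; spring 4 N at 0, 7 N at 0.012. Pin tip and the lands between holes are rounded: let go over the rail, it slips into a hole and shifts the follower up to 6 mm, unless cartons block that
- knob (a point): middle of the plunger's black round knob, 24 mm diameter, 19 mm high, over the rail; moves with follower and plunger; 84 mm above the desk when home; free from above and all round down to 70 mm (a barrel below); in tray axes 72 mm to -x and 8 mm to +y of the follower's face
- follower_face (a point): middle of the follower's face at the tray's floor height; axes as the tray (the row lies on its -y side)
- carton1: new film carton of plain brown board, square in section: 100 mm long (its x) x 38 x 38 mm, about 0.16 kg, lying on the desk; origin at its middle, so 19 mm above what it lies on; white label and pale band round it at its -x end. Which of its four sides is up does not matter. Absent in some runs
- carton2: new film carton of plain brown board, square in section: 100 mm long (its x) x 32 x 32 mm, about 0.13 kg, lying on the desk; origin at its middle, so 16 mm above what it lies on; white label and pale band round it at its -x end. Which of its four sides is up does not matter. Absent in some runs
- carton3: new film carton of plain brown board, square in section: 100 mm long (its x) x 38 x 38 mm, about 0.16 kg, lying on the desk; origin at its middle, so 19 mm above what it lies on; white label and pale band round it at its -x end. Which of its four sides is up does not matter. Absent in some runs
- carton4: new film carton of plain brown board, square in section: 100 mm long (its x) x 32 x 32 mm, about 0.13 kg, lying on the desk; origin at its middle, so 16 mm above what it lies on; white label and pale band round it at its -x end. Which of its four sides is up does not matter. Absent in some runs
- carton5: new film carton of plain brown board, square in section: 100 mm long (its x) x 38 x 38 mm, about 0.16 kg, lying on the desk; origin at its middle, so 19 mm above what it lies on; white label and pale band round it at its -x end. Which of its four sides is up does not matter. Absent in some runs
- carton6: new film carton of plain brown board, square in section: 100 mm long (its x) x 32 x 32 mm, about 0.13 kg, lying on the desk; origin at its middle, so 16 mm above what it lies on; white label and pale band round it at its -x end. Which of its four sides is up does not matter. Absent in some runs
- filed: carton already filed at the tray's front end: like the new ones, 100 x 38 x 38 mm, origin at its middle, label at its -x end, towards the rail
- pen_pot: bystander: steel pen pot with pens, 76 mm diameter, 155 mm high with the pens; origin under its centre
- stamp: bystander: wooden rubber stamp standing on its 36 x 60 mm foot, 78 mm high; origin under its centre
- stapler: bystander: black stapler 36 x 135 x 52 mm, long in its y; origin under its centre

How it is judged:
By the outcome, as a careful person would: the job done as asked, in the order asked, and still so for the second after the job is handed in, with the robot touching nothing.
Of carton1, carton2, carton3, carton4, carton5, carton6 only 3 to 5 are there at a start; the rules pass over those that are not, and their reading is None.
At some moment in a run one of carton1, carton2, carton3, carton4, carton5, carton6 may be knocked a few centimetres aside while the robot is not near it.
Once in a run the grip may slacken for a moment while it holds something.
It also fails if it takes over 210 s, if anything falls off the work surface, if the arm or the gripper's body presses on something with over 40 N, if the wrist force passes 120 N, or if a joint passes its speed limit or range.

ROBOT

A 6-joint arm with a two-finger parallel gripper is mounted at the origin on the work surface. World frame = base frame: x ahead of the robot, y to its left, z up, the work surface at z = 0. Lengths are in m, angles in rad, forces in N, time in s.
With the tool pointing down it reaches from about 0.35 to 0.875 m from the base axis. Payload 4.2 kg.
Tool frame: the origin (TCP) lies midway between the tips of the shut fingers; the grasp point (between the pads) lies 19 mm behind it; z points along the fingers, y is the line along which they close (so a half turn about z gives the same grasp; the last joint's range is limited). The gripper opens to 87 mm and grips with 3 to 60 N. Pads are 19 mm wide; open, the fingers measure 117 mm over their backs; the gripper's body (75 mm by 190 mm) begins 51 mm behind the grasp point.
Start: joints at [1.369, 0.385, 0.008, 0, -1.194, -0.259], TCP at [0.278, 0.56, 0.223] pointing down, gripper open.
Joint ranges: [-3.14, 3.14], [-1.21, 2.06], [-1.07, 1.41], [-3.16, 2.05], [-2.99, -0.16], [-3.1, 3.1]. Speed limits (rad/s): [2.79, 2.79, 3.14, 3.14, 3.14, 3.14].

INTERFACE

Orientations are given as a rotation vector (axis times angle).
In Python, from workcell import r gives the robot as it stands.
- The arm moves only by the tool inch_along, called after "Call:" as name(argument=value, ...) on one line, values as JSON. Schema: {"type":"object","properties":{"steps":{"type":"string"},"only":{"type":"string"},"quiet":{"type":"boolean"},"lines":{"type":"string"}},"required":["steps"],"additionalProperties":false}. steps is a string of 1 to 10 rows, one to a line, with the numbers parted by commas; each row has 7 numbers: the opening from 0.0 (shut) to 1.0 (fully open), then dx, dy, dz in shares of the most that a row can go, 1 being 62.5 mm, then a rotation vector rx, ry, rz in units of 0.25 rad; each row shifts and turns the commanded pose from where the row before left it, along the tool's axes as they then stand; what a row does not reach is not made up. A row lasts 1/8 s, in which the tool goes at most 0.0625 m and 0.188 rad, less where a joint would pass 70% of its speed; a pose out of reach is approached as far as the arm can. The fingers move at their own pace and stop on an object; the grip force is fixed at half the most. Time passes only in rows, so rows that do not move let the fingers close. The tool returns the time, the measured TCP pose, the force, the opening and the grip force at its end. only (a regular expression) keeps the lines of the reply that match it, lines (a string "A,B") keeps lines A to B, and quiet returns only ok. Input that does not fit is refused with a message, and nothing moves.
- r.get_state(): the state, without advancing time (a new reading comes with each control period).
- r.read_camera(name): name is "scene" or "top" or "wrist"; returns a dict with "img" (384x512x3 uint8, red, green, blue), "vertical_fov" (degrees; the focal length in pixels is half the picture's height over the tangent of half this angle, whatever the lens; pixels are square), "cx", "cy" (the principal point, pixels), "k1" (the pictures are not rectified: a ray, as slopes to the right and down, at radius r is drawn at 1 + k1 r^2 times it, then the intrinsics apply), "xyz" and "orientation" of the camera in the world. Camera axes: x right, y down, z forward; pixel columns grow to the right and rows downward; lengths in m; the calibration is good to about 2 mm. A picture is of the moment at which its call begins. There is no depth.
- r.hand_in(): hands the job in; it is judged then, once.
The state is a dict: "t": time; "q": joint angles; "joint_vel": joint speeds; "tau": joint torques, N m; "tcp_pos": TCP position; "tcp_rot": TCP orientation; "contact_force": force on the tool from outside, world axes, zero at the start; "wrist_torque": the same for the moment, N m; "opening": opening from 0.0 (shut) to 1.0 (fully open); "gripper_force": force on a finger pad.
Only numpy, scipy, OpenCV 4.12 (cv2) and the standard library are available. Lean on these libraries where they do the work, as an engineer would, in place of code of your own. Each camera call takes 0.05 s, during which the arm holds its last target. There are 200 camera calls.

## Working session

There is one attempt and no reset: what is moved stays moved. The work goes in short steps, Python scripts to look and compute and a tool call to move; the robot and the scene stay as the last step left them, time stands still between calls to the robot, and variables do not carry over. Pictures are saved under pics/ and viewed, at most 14 in all, crops included, and the job is handed in when it is done.

```bash
ls; mkdir -p pics
```

Create h.py:
```python
import numpy as np, cv2
from scipy.spatial.transform import Rotation as R
from workcell import r
def cam(n,save=None):
    c=r.read_camera(n)
    if save: cv2.imwrite('pics/'+save,c['img'][:,:,::-1])
    return c
def K(c):
    f=c['img'].shape[0]/2/np.tan(np.radians(c['vertical_fov'])/2)
    return np.array([[f,0,c['cx']],[0,f,c['cy']],[0,0,1.]])
def rot(c):
    o=np.array(c['orientation'],float)
    return o if o.shape==(3,3) else R.from_rotvec(o).as_matrix()
def px2w(c,pts,z):
    k=K(c);out=[]
    for u,v in np.atleast_2d(pts):
        d=np.array([(u-k[0,2])/k[0,0],(v-k[1,2])/k[1,1]]);s=d.copy()
        for _ in range(30): s=d/(1+c['k1']*(s@s))
        w=rot(c)@np.array([s[0],s[1],1]);p=np.array(c['xyz'])
        out.append(p+w*(z-p[2])/w[2])
    return np.array(out)
def w2px(c,P):
    P=np.atleast_2d(P);q=(P-np.array(c['xyz']))@rot(c);s=q[:,:2]/q[:,2:]
    s=s*(1+c['k1']*(s**2).sum(1,keepdims=True));k=K(c)
    return s*k[0,0]+k[:2,2]
```

Run:
```python
from h import *
for n in('top','scene'):
    c=cam(n,n+'0.png');print(n,{k:v for k,v in c.items() if k!='img'})
    cv2.imwrite('pics/'+n+'0b.png',cv2.resize(c['img'][:,:,::-1],(800,600),interpolation=cv2.INTER_CUBIC))
print(r.get_state())
```

```text
pics
workcell.py
top {'vertical_fov': 56.88787403568209, 'cx': 257.9304707054695, 'cy': 189.2357461087245, 'k1': -0.07687963397944227, 'xyz': array([ 0.46461341, -0.08186111,  0.9590183 ]), 'orientation': array([-2.14603088,  2.0975329 , -0.21833346])}
scene {'vertical_fov': 55.11487930702492, 'cx': 254.21941624278836, 'cy': 187.98117621653722, 'k1': -0.05142110110484732, 'xyz': array([1.26195678, 0.20062858, 0.58709526]), 'orientation': array([-1.34961655, -1.99670152,  1.06589508])}
{'t': 0.1, 'q': array([ 1.36860804e+00,  3.85507015e-01,  6.75551731e-03, -4.81738484e-04,
       -1.19400694e+00, -2.58622285e-01]), 'joint_vel': array([ 0.00224774, -0.0016231 ,  0.00406522,  0.00148882,  0.00266264,
        0.00055239]), 'tau': array([-4.95971344e-04, -3.91692352e+01,  1.87934643e+01,  4.23191205e+00,
        1.34601639e-02, -7.35963295e-05]), 'tcp_pos': array([0.27764037, 0.55933478, 0.22154282]), 'tcp_rot': array([ 3.05658710e+00, -7.17272922e-01, -6.15734475e-04]), 'contact_force': array([0.50576735, 0.00801288, 0.37241274]), 'wrist_torque': array([-0.03451801,  0.02505547, -0.01982008]), 'gripper_force': 0.0, 'opening': 0.998025414737441}
```

View pics/top0b.png

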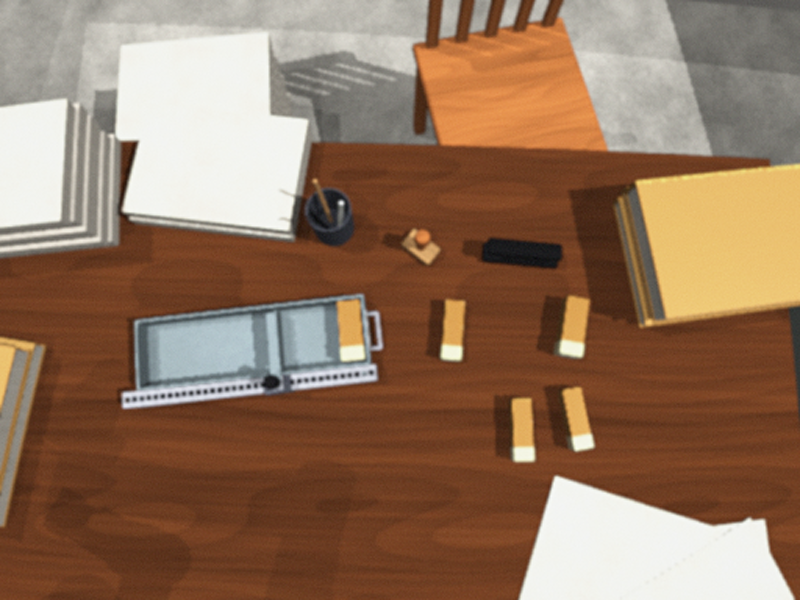

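View pics/scene0b.png

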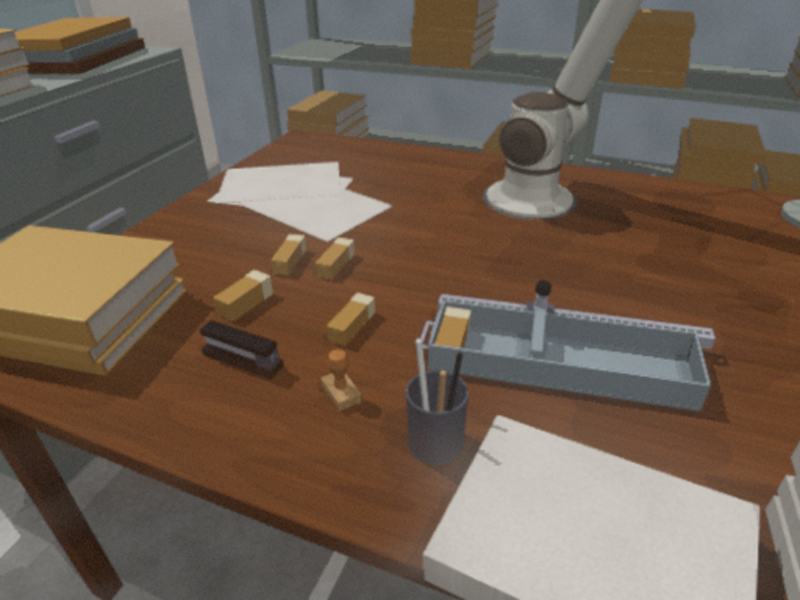

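Top view: four new cartons at about (453,330), (573,327), (523,430) and (578,418) in the 800 px picture, labels down (towards the robot). The tray is at left, the knob at (271,382) and the filed carton at (350,330). I'll measure next.

Run:
```python
import cv2
im=cv2.imread('pics/top0.png')
a=cv2.resize(im[180:270,70:250],(800,400),interpolation=cv2.INTER_CUBIC)
cv2.imwrite('pics/c1.png',a)
b=cv2.resize(im[180:305,270:400],(624,600),interpolation=cv2.INTER_CUBIC)
cv2.imwrite('pics/c2.png',b)
```

```text
(no output)
```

View pics/c1.png

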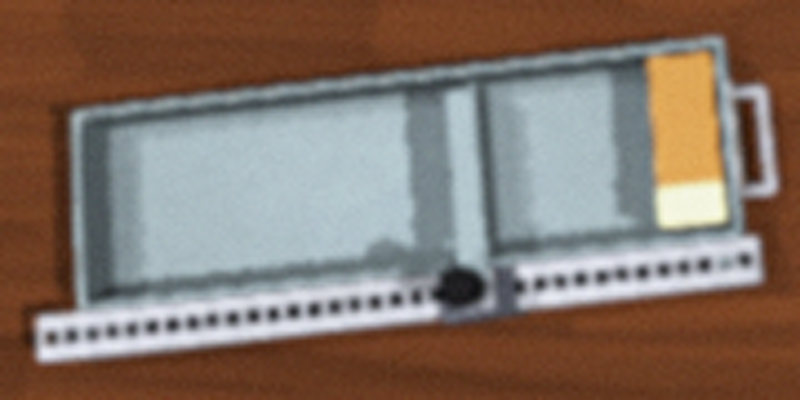

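View pics/c2.png

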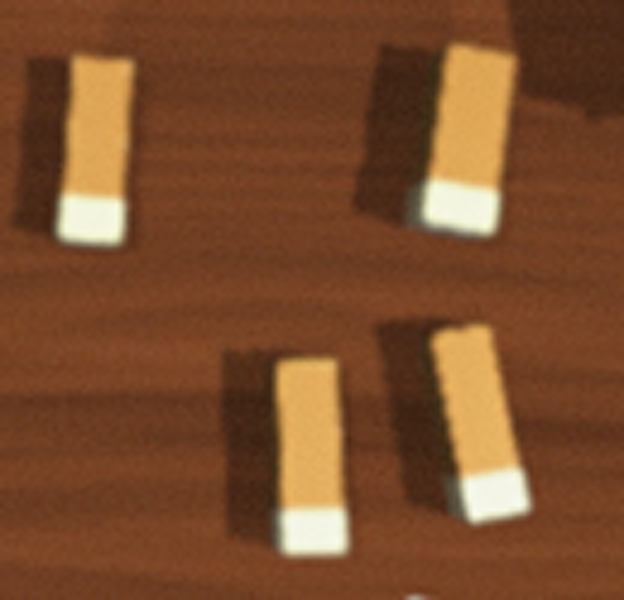

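Run:
```python
from h import *
c=r.read_camera('top')
f1=lambda p:(np.array(p,float)+.5)/4.4444-.5+[70,180]
f2=lambda p:(np.array(p,float)+.5)/4.8-.5+[270,180]
print('rim',px2w(c,f1([[72,110],[722,38]]),.048)); 
P=px2w(c,f1([[50,338],[745,260]]),.04);print('holes',P,np.linalg.norm(P[1]-P[0])/.012)
print('knob',px2w(c,f1([[460,285]]),.0935))
P=px2w(c,f1([[647,56],[714,50],[728,224],[658,230]]),.042);print('filed',P,P.mean(0))
for n,q in dict(A=[(72,56),(134,60),(125,243),(57,238)],B=[(448,45),(516,55),(497,235),(422,222)],C=[(277,360),(336,360),(348,554),(278,554)],D=[(432,333),(490,325),(530,512),(465,522)]).items():
    for z in(.032,.038):
        P=px2w(c,f2(q),z)
        ax=(P[0]+P[1]-P[2]-P[3])/2   # -x end is the label: +x axis
        print(n,z,P.mean(0)[:2].round(4),'len',np.linalg.norm(ax).round(4),'w',np.linalg.norm(P[0]-P[1]).round(4),np.linalg.norm(P[2]-P[3]).round(4),'ang',np.degrees(np.arctan2(ax[1],ax[0])).round(1))
```

```text
rim [[ 0.59462975  0.36474949  0.048     ]
 [ 0.64735028 -0.01984233  0.048     ]]
holes [[ 0.4611715   0.36735037  0.04      ]
 [ 0.51807956 -0.03725661  0.04      ]] 34.04912046407842
knob [[0.49741064 0.11526341 0.0935    ]]
filed [[ 0.63661667  0.02461228  0.042     ]
 [ 0.64118696 -0.01495373  0.042     ]
 [ 0.53851769 -0.02681889  0.042     ]
 [ 0.53405411  0.01368536  0.042     ]] [ 0.58759386 -0.00086874  0.042     ]
A 0.032 [ 0.5941 -0.1733] len 0.1016 w 0.0346 0.0372 ang -3.4
A 0.038 [ 0.5932 -0.1727] len 0.1009 w 0.0343 0.0369 ang -3.4
B 0.032 [ 0.6041 -0.3818] len 0.1018 w 0.039 0.0422 ang -9.3
B 0.038 [ 0.6032 -0.3799] len 0.1012 w 0.0387 0.042 ang -9.3
C 0.032 [ 0.4301 -0.2886] len 0.102 w 0.0322 0.0375 ang 1.3
C 0.038 [ 0.4304 -0.2872] len 0.1014 w 0.032 0.0373 ang 1.3
D 0.032 [ 0.4492 -0.3813] len 0.1013 w 0.0326 0.0361 ang 9.8
D 0.038 [ 0.4493 -0.3794] len 0.1006 w 0.0324 0.0359 ang 9.8
```

Add to h.py:
```python
YAW=.138; TC=np.array([.5626,.1642])
def tray(x,y):  # tray coords -> world xy
    c,s=np.cos(YAW),np.sin(YAW); return TC+np.array([c*x-s*y,s*x+c*y])
def to(p,yaw=YAW):
    """rz to turn first, then tool-axis shift"""
    s=r.get_state();Rc=R.from_rotvec(s['tcp_rot']);Rd=R.from_euler('z',yaw)*R.from_euler('x',np.pi)
    print('turn',(Rc.inv()*Rd).as_rotvec().round(4),'shift',(Rd.inv().apply(np.array(p)-s['tcp_pos'])).round(4))
```

```bash
python3 -c "
from h import *
to([.497,.116,.15])"
```

```text
turn [ 1.600e-03  4.000e-04 -5.989e-01] shift [0.1562 0.4694 0.0717]
```
Move at ~.05/row ok. After that look with wrist camera.

The rows are not in the units I measure in: shifts go in shares of 62.5 mm and turns go in units of 0.25 rad. I convert before sending: -0.15 rad is -0.6.

Call:
inch_along(steps="1,0,0,0,0,0,-0.6\n1,0,0,0,0,0,-0.6\n1,0,0,0,0,0,-0.6\n1,0,0,0,0,0,-0.596\n1,0,0,0,0,0,0")

```text
t: 0.78
tcp_pos: [0.2778, 0.5596, 0.2222]
tcp_rot: [3.134, 0.214, -0.001]
contact_force: [0.4, 0.5, -0.5]
opening: 0.998
gripper_force: 0.0
```

Call:
inch_along(steps="1,0.2496,0.752,0,0,0,0\n1,0.2496,0.752,0,0,0,0\n1,0.2496,0.752,0,0,0,0\n1,0.2496,0.752,0,0,0,0\n1,0.2496,0.752,0,0,0,0\n1,0.2496,0.752,0,0,0,0\n1,0.2496,0.752,0,0,0,0\n1,0.2496,0.752,0,0,0,0\n1,0.2496,0.752,0.48,0,0,0\n1,0.2496,0.752,0.64,0,0,0")

```text
t: 2.02
tcp_pos: [0.4981, 0.1156, 0.1537]
tcp_rot: [-3.133, -0.213, -0.006]
contact_force: [1.2, 0.6, 0.3]
opening: 1.007
gripper_force: 0.0
```

Call:
inch_along(steps="1,0,0,0,0,0,0\n1,0,0,0,0,0,0")

```text
t: 2.28
tcp_pos: [0.4973, 0.1167, 0.1537]
tcp_rot: [-3.134, -0.214, -0.001]
contact_force: [-0.1, 0.1, 0.7]
opening: 0.999
gripper_force: 0.0
```

```bash
python3 -c "
from h import *
to([.497,.116,.15])
c=cam('wrist','w1.png');print(c['xyz'],c['orientation'])
print(w2px(c,[[.497,.116,.0935],[.497,.116,0.04]]))"
```

```text
turn [ 0.     -0.0009 -0.0015] shift [-0.0004  0.0007  0.0037]
[0.57909089 0.12836486 0.31662954] [ 2.18438628 -1.9037448  -0.29236331]
[[255.51886413 204.02542568]
 [255.29631774 185.23833516]]
```

View pics/w1.png

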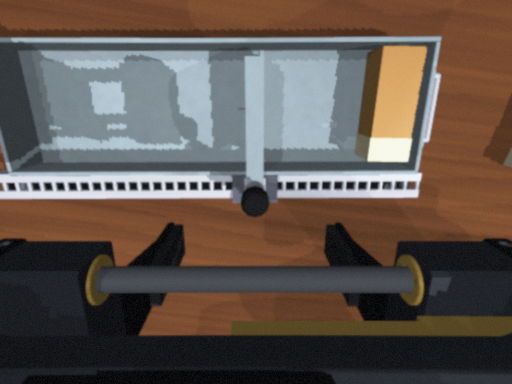

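Wrist view: the knob at (255,201) against a prediction of (255,204), so I'm aligned. Descend, grip, and refine the tray pose.

Run:
```python
from h import *
c=cam('wrist')
def t(P):
    d=P[:,:2]-TC;cs,s=np.cos(YAW),np.sin(YAW);return np.c_[d[:,0]*cs+d[:,1]*s,-d[:,0]*s+d[:,1]*cs].round(4)
print('front corner(.059,-.194), far rim pt x=.059',t(px2w(c,[[440,38],[0,39.5]],.048)))
print('filed',t(px2w(c,[[382,46],[425,46],[410,162],[367,160]],.042)))
print('rail front end, hole line',t(px2w(c,[[419,184],[8,186]],.04)))
print('knob',t(px2w(c,[[255,201]],.0935)))
```

```text
front corner(.059,-.194), far rim pt x=.059 [[ 0.0586 -0.1911]
 [ 0.0569  0.174 ]]
filed [[ 0.0537 -0.1463]
 [ 0.0536 -0.183 ]
 [-0.0474 -0.1867]
 [-0.0454 -0.1453]]
rail front end, hole line [[-0.07   -0.2002]
 [-0.0724  0.2069]]
knob [[-0.0689 -0.0376]]
```

Call:
inch_along(steps="1,0,0,0.4,0,0,0\n1,0,0,0.4,0,0,0\n1,0,0,0.32,0,0,0\n1,0,0,0.16,0,0,0\n1,0,0,0,0,0,0\n0,0,0,0,0,0,0\n0,0,0,0,0,0,0\n0,0,0,0,0,0,0\n0,0,0,0,0,0,0\n0,0,0,0,0,0,0")

```text
t: 3.62
tcp_pos: [0.4968, 0.1166, 0.0734]
tcp_rot: [-3.134, -0.217, -0.0]
contact_force: [0.2, 0.1, 0.1]
opening: 0.518
gripper_force: 0.0
```

```bash
sed -i 's/^YAW=.*/YAW=.142; TC=np.array([.5627,.1655])/' h.py
```

Call:
inch_along(steps="0,0,0,0,0,0,0\n0,0,0,0,0,0,0\n0,0,0,0,0,0,0\n0,0,0,0,0,0,0\n0,0,0,0,0,0,0\n0,0,0,0,0,0,0\n0,0,0,0,0,0,0\n0,0,0,0,0,0,0")

```text
t: 4.62
tcp_pos: [0.4968, 0.1165, 0.0733]
tcp_rot: [3.134, 0.217, -0.0]
contact_force: [-0.4, -0.1, -0.4]
opening: 0.266
gripper_force: 30.0
```

Scaled: -0.004 m is -0.064, -0.003 m is -0.048.

Call:
inch_along(steps="0,0,0,-0.064,0,0,0\n0,0,0,-0.064,0,0,0\n0,0,0,-0.048,0,0,0\n0,0,0,0,0,0,0\n0,0,0,0,0,0,0")

```text
t: 5.25
tcp_pos: [0.4967, 0.1165, 0.0841]
tcp_rot: [3.134, 0.217, -0.0]
contact_force: [2.5, -1.0, -7.6]
opening: 0.263
gripper_force: 30.0
```

Call:
inch_along(steps="0,0,-0.192,0,0,0,0\n0,0,-0.32,0,0,0,0\n0,0,-0.32,0,0,0,0\n0,-0.0032,-0.32,0,0,0,0\n0,-0.0032,-0.32,0,0,0,0\n0,-0.0032,-0.32,0,0,0,0\n0,0,-0.32,0,0,0,0\n0,0,-0.32,0,0,0,0\n0,0,-0.32,0,0,0,0\n0,0,-0.32,0,0,0,0")

```text
t: 6.5
tcp_pos: [0.4696, 0.308, 0.0842]
tcp_rot: [3.134, 0.218, 0.001]
contact_force: [6.3, -2.7, -6.9]
opening: 0.264
gripper_force: 30.0
```

Call:
inch_along(steps="0,0,0,0,0,0,0\n0,0,0,0,0,0,0")

```text
t: 6.75
tcp_pos: [0.4697, 0.3079, 0.0843]
tcp_rot: [-3.133, -0.218, -0.002]
contact_force: [3.1, 2.3, -7.3]
opening: 0.264
gripper_force: 30.0
```

```bash
python3 -c "
from h import *
print(tray(-.072,.154));to([*tray(-.072,.154),.08])"
```

```text
[0.4696301 0.3077603]
turn [-0.0013 -0.0011 -0.0029] shift [-0.0001  0.0001  0.0043]
```

Travelled 193 mm back with the plunger up. Lower, release, rise and look.

Scaled: 0.004 m is 0.064, 0.003 m is 0.048.

Call:
inch_along(steps="0,0,0,0.064,0,0,0\n0,0,0,0.064,0,0,0\n0,0,0,0.048,0,0,0\n0,0,0,0,0,0,0\n0.5,0,0,0,0,0,0\n0.5,0,0,0,0,0,0\n0.5,0,0,0,0,0,0\n0.5,0,0,0,0,0,0\n0.5,0,0,0,0,0,0\n0.5,0,0,0,0,0,0")

```text
t: 8.0
tcp_pos: [0.4697, 0.3067, 0.0733]
tcp_rot: [3.134, 0.217, -0.0]
contact_force: [0.4, 0.5, 0.4]
opening: 0.502
gripper_force: 0.0
```

Call:
inch_along(steps="0.7,0,0,-0.32,0,0,0\n0.7,0,0,-0.64,0,0,0\n0.7,0,0,-0.8,0,0,0\n0.7,0,0,-0.8,0,0,0")

```text
t: 8.5
tcp_pos: [0.4695, 0.3064, 0.2347]
tcp_rot: [3.134, 0.217, -0.0]
contact_force: [0.4, 0.8, -0.2]
opening: 0.693
gripper_force: 0.0
```

Run:
```python
from h import *
cam('top','t2.png')
c=cam('wrist','w2.png')
s=cv2.imread('pics/t2.png');w=cv2.imread('pics/w2.png')
a=cv2.resize(s[170:310,60:400],(800,329),interpolation=cv2.INTER_CUBIC);b=cv2.resize(w,(361,271))
o=np.zeros((600,800,3),np.uint8);o[:329]=a;o[329:,:361]=b;cv2.imwrite('pics/o2.png',o)
to([.5932,-.1727,.2],0)
to([.5936,-.173,.2],np.radians(-3.4))
```

```text
turn [-0.0079 -0.011   0.1392] shift [0.1208 0.4815 0.0401]
turn [-0.0082 -0.0108  0.1986] shift [0.1495 0.4737 0.0401]
```

View pics/o2.png

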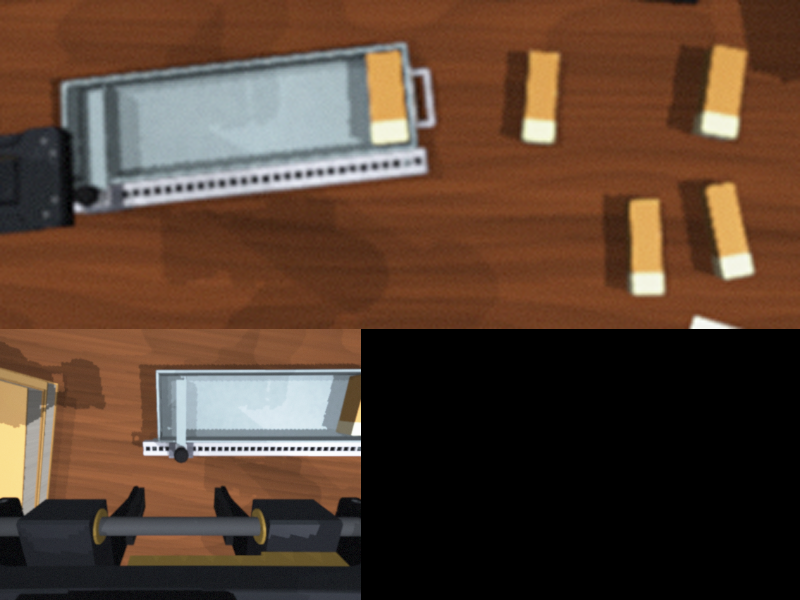

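The top view shows the follower drawn back with the knob down (87,195), and the cartons unmoved. Go over carton A.

Add to h.py:
```python
def cartons(c,zt,near=None):
    """bright orange + label blobs -> (xy,ang,len,w) on plane zt"""
    h=cv2.cvtColor(c['img'],cv2.COLOR_RGB2HSV)
    m=(((h[...,0]>9)&(h[...,0]<30)&(h[...,1]>90)&(h[...,2]>165))|((h[...,1]<75)&(h[...,2]>195))).astype(np.uint8)
    m=cv2.morphologyEx(m,cv2.MORPH_OPEN,np.ones((3,3),np.uint8))
    for k in cv2.findContours(m,cv2.RETR_EXTERNAL,cv2.CHAIN_APPROX_NONE)[0]:
        if cv2.contourArea(k)<150: continue
        P=px2w(c,k[:,0,:].astype(float),zt)[:,:2]
        (x,y),(a,b),t=cv2.minAreaRect((P*1000).astype(np.float32))
        if a<b: a,b,t=b,a,t+90
        t=(t+90)%180-90
        if 60<a<130 and 25<b<60: print('carton xy',round(x/1e3,4),round(y/1e3,4),'ang',round(np.radians(t),3),'len',round(a,1),'w',round(b,1))
```

```text
(no output)
```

Call:
inch_along(steps="0.8,0,0,0,0,0,0.4\n0.8,0,0,0,0,0,0.394\n0.8,0.24,0.752,0.064,0,0,0\n0.8,0.24,0.752,0.064,0,0,0\n0.8,0.24,0.752,0.064,0,0,0\n0.8,0.24,0.752,0.064,0,0,0\n0.8,0.24,0.752,0.064,0,0,0\n0.8,0.24,0.752,0.064,0,0,0\n0.8,0.24,0.752,0.064,0,0,0\n0.8,0.24,0.752,0.064,0,0,0")

```text
t: 9.85
tcp_pos: [0.5669, -0.0774, 0.2008]
tcp_rot: [-3.14, 0.094, 0.001]
contact_force: [0.7, 0.7, 0.1]
opening: 0.799
gripper_force: 0.0
```

Call:
inch_along(steps="0.8,0.24,0.752,0.064,0,0,0\n0.8,0.232,0.752,0.064,0,0,0\n0.8,0,0,0,0,0,0\n0.8,0,0,0,0,0,0")

```text
t: 10.35
tcp_pos: [0.5902, -0.1714, 0.1926]
tcp_rot: [-3.14, 0.096, 0.002]
contact_force: [0.0, 0.5, -0.3]
opening: 0.8
gripper_force: 0.0
```

Run:
```python
from h import *
c=cam('wrist','w3.png');t=cam('top')
for z in(.032,.038):
    print(z);cartons(c,z);print('top');cartons(t,z)
to([.5936,-.173,.2],-.059)
```

```text
0.032
carton xy 0.5945 -0.1721 ang -0.083 len 103.4 w 33.5
carton xy 0.7412 -0.1183 ang 0.899 len 61.1 w 35.0
top
carton xy 0.4309 -0.2895 ang 0.025 len 98.7 w 31.0
carton xy 0.4488 -0.3815 ang 0.194 len 96.5 w 31.2
carton xy 0.5095 0.5969 ang -0.438 len 111.3 w 56.4
carton xy 0.605 -0.381 ang -0.164 len 98.3 w 36.5
0.038
carton xy 0.5959 -0.1722 ang -0.083 len 101.5 w 32.9
top
carton xy 0.4311 -0.2881 ang 0.025 len 98.1 w 30.8
carton xy 0.4489 -0.3796 ang 0.194 len 95.9 w 31.0
carton xy 0.5092 0.5925 ang -0.438 len 110.6 w 56.1
carton xy 0.6041 -0.3791 ang -0.164 len 97.7 w 36.3
turn [-0.0001  0.     -0.    ] shift [ 0.0033  0.0023 -0.0067]
```

View pics/w3.png

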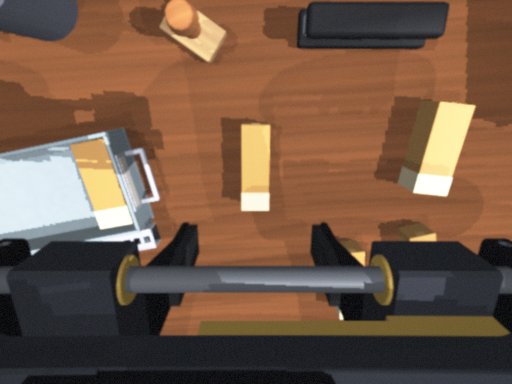

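A is centred in view (241–270 across), with its label towards the robot; the wrist and top measurements agree to 2 mm. It's 32 wide, as are C and D; B is 38. Grasp A.

```bash
python3 -c "
from h import *
to([.594,-.1722,.010],-.07)"
```

```text
turn [-0.0001  0.      0.011 ] shift [0.0037 0.0014 0.1833]
```

Call:
inch_along(steps="0.75,0.0592,0.024,0.48,0,0,0.04\n0.75,0,0,0.8,0,0,0\n0.75,0,0,0.8,0,0,0\n0.75,0,0,0.48,0,0,0\n0.75,0,0,0.36,0,0,0\n0.75,0,0,0,0,0,0\n0,0,0,0,0,0,0\n0,0,0,0,0,0,0\n0,0,0,0,0,0,0\n0,0,0,0,0,0,0")

```text
t: 11.7
tcp_pos: [0.5944, -0.1732, 0.0114]
tcp_rot: [-3.14, 0.111, -0.002]
contact_force: [-0.1, 2.5, 0.3]
opening: 0.38
gripper_force: 0.8
```

Call:
inch_along(steps="0,0,0,0,0,0,0\n0,0,0,0,0,0,0\n0,0,0,0,0,0,0\n0,0,0,0,0,0,0\n0,0,0,0,0,0,0")

```text
t: 12.32
tcp_pos: [0.5944, -0.1733, 0.0113]
tcp_rot: [3.14, -0.11, 0.001]
contact_force: [-1.8, 0.8, 5.1]
opening: 0.365
gripper_force: 30.0
```

Call:
inch_along(steps="0,0,0,-0.32,0,0,0\n0,0,0,-0.64,0,0,0\n0,0,0,-0.8,0,0,0\n0,0,0,-0.64,0,0,0\n0,0,0,0,0,0,0\n0,0,0,0,0,0,0")

```text
t: 13.08
tcp_pos: [0.5931, -0.1729, 0.1591]
tcp_rot: [-3.139, 0.111, 0.004]
contact_force: [-0.9, 0.5, -1.6]
opening: 0.367
gripper_force: 30.0
```

```bash
python3 -c "
from h import *
to([*tray(0,-.103),.13])
c=cam('wrist','w4.png');cartons(c,.168)"
```

```text
turn [-0.0012  0.0027 -0.213 ] shift [ 0.0178 -0.2363  0.0291]
carton xy 0.6301 -0.0658 ang 1.402 len 72.6 w 57.7
```

Scaled: -0.0394 m is -0.6304, 0.01 m is 0.16, -0.106 rad is -0.424.

Call:
inch_along(steps="0,0,0,0,0,0,-0.428\n0,0,0,0,0,0,-0.424\n0,0.048,-0.6304,0,0,0,0\n0,0.048,-0.6304,0,0,0,0\n0,0.048,-0.6304,0,0,0,0\n0,0.048,-0.6304,0,0,0,0\n0,0.048,-0.6304,0,0,0,0\n0,0.048,-0.6304,0.16,0,0,0\n0,0,0,0,0,0,0\n0,0,0,0,0,0,0")

```text
t: 14.38
tcp_pos: [0.5778, 0.063, 0.1494]
tcp_rot: [3.133, 0.224, -0.004]
contact_force: [-0.2, -1.0, -1.4]
opening: 0.363
gripper_force: 30.0
```

```bash
python3 -c "
from h import *
to([*tray(0,-.103),.0155])
c=cam('wrist','w5.png')"
```

```text
turn [0.0007 0.0027 0.001 ] shift [-0.0004 -0.0006  0.1339]
```

View pics/w5.png

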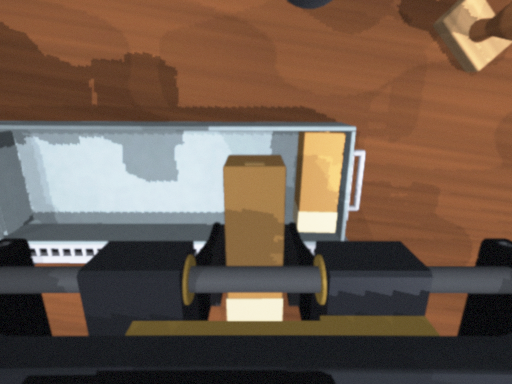

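Add to h.py:
```python
def held(c,pts,zs):
    s=r.get_state();Rc=R.from_rotvec(s['tcp_rot'])
    for p,z in zip(pts,zs): print('tool frame',Rc.inv().apply(px2w(c,[p],z)[0]-s['tcp_pos']).round(4))
```

```bash
python3 -c "
from h import *
c=cam('wrist');held(c,[[255,155],[255,167],[255,155],[255,167]],[.138,.170,.170,.138])"
```

```text
tool frame [ 0.0492 -0.0002  0.0122]
tool frame [ 0.0493 -0.0003 -0.0198]
tool frame [ 0.0554 -0.0003 -0.0198]
tool frame [ 0.0418 -0.0002  0.0122]
```

The held carton's far end is at tool x +49 mm, so it's centred within 1 mm. Lower it.

Call:
inch_along(steps="0,0.0048,-0.0096,0.64,0,0,0\n0,0,0,0.64,0,0,0\n0,0,0,0.48,0,0,0\n0,0,0,0.192,0,0,0\n0,0,0,0.128,0,0,0\n0,0,0,0.04,0,0,0\n0,0,0,0,0,0,0")

```text
t: 15.35
tcp_pos: [0.5792, 0.0641, 0.0191]
tcp_rot: [-3.133, -0.224, -0.003]
contact_force: [-0.3, 0.4, -1.2]
opening: 0.364
gripper_force: 30.0
```

Call:
inch_along(steps="0,0,0,0.032,0,0,0\n0,0,0,0.016,0,0,0\n0,0,0,0,0,0,0")

```text
t: 15.72
tcp_pos: [0.5786, 0.064, 0.0154]
tcp_rot: [-3.134, -0.224, -0.0]
contact_force: [-0.5, 0.0, -1.8]
opening: 0.365
gripper_force: 30.0
```

Call:
inch_along(steps="0.5,0,0,0,0,0,0\n0.5,0,0,0,0,0,0\n0.5,0,0,0,0,0,0\n0.5,0,0,0,0,0,0\n0.5,0,0,-0.32,0,0,0\n0.5,0,0,-0.64,0,0,0\n0.8,0,0,-0.8,0,0,0\n0.8,0,0,-0.8,0,0,0\n0.8,0,0,0,0,0,0")

```text
t: 16.85
tcp_pos: [0.5814, 0.0647, 0.1805]
tcp_rot: [-3.131, -0.225, -0.017]
contact_force: [-0.0, -1.2, -0.6]
opening: 0.748
gripper_force: 0.0
```

Run:
```python
from h import *
c=cam('wrist','w6.png');cartons(c,.036)
print(tray(0,-.103))
t=cam('top');cartons(t,.032)
to([.4309,-.289,.18],.02)
```

```text
carton xy 0.5874 -0.0008 ang 0.134 len 102.5 w 39.6
carton xy 0.5784 0.0652 ang 0.159 len 101.2 w 33.2
[0.5772769 0.0635367]
carton xy 0.4308 -0.2891 ang 0.032 len 99.0 w 31.6
carton xy 0.4493 -0.3816 ang 0.186 len 100.6 w 33.2
carton xy 0.6045 -0.3813 ang -0.16 len 101.2 w 38.8
turn [-0.0008 -0.0007  0.1224] shift [-0.1545  0.3501 -0.0044]
```

A is seated in its slot (57.8 cm, 6.5 cm, level with the tray's yaw). Next C.

Scaled: 0.0437 m is 0.6992, -0.0193 m is -0.3088, 0.122 rad is 0.488.

Call:
inch_along(steps="0.65,0,0,0,0,0,0.488\n0.65,-0.3088,0.6992,0,0,0,0\n0.65,-0.3088,0.6992,0,0,0,0\n0.65,-0.3088,0.6992,0,0,0,0\n0.65,-0.3088,0.6992,0,0,0,0\n0.65,-0.3088,0.6992,0,0,0,0\n0.65,-0.3088,0.6992,0,0,0,0\n0.65,-0.3088,0.6992,0,0,0,0\n0.65,-0.3088,0.6992,0,0,0,0\n0.65,0,0,0,0,0,0")

```text
t: 18.2
tcp_pos: [0.4291, -0.2905, 0.1733]
tcp_rot: [-3.14, -0.025, 0.006]
contact_force: [0.0, 0.3, -0.4]
opening: 0.647
gripper_force: 0.0
```

Call:
inch_along(steps="0.65,0,0,0,0,0,0")

```text
t: 18.32
tcp_pos: [0.4308, -0.2885, 0.174]
tcp_rot: [-3.14, -0.031, 0.004]
contact_force: [1.0, 0.4, -0.2]
opening: 0.649
gripper_force: 0.0
```

Run:
```python
from h import *
c=cam('wrist','w7.png');cartons(c,.032)
to([.4308,-.289,.0112],.025)
```

```text
carton xy 0.2633 -0.3448 ang -1.548 len 82.0 w 42.3
carton xy 0.4426 -0.2882 ang 0.031 len 77.1 w 33.2
carton xy 0.4501 -0.3814 ang 0.18 len 104.5 w 34.7
turn [-0.0008  0.0018 -0.0038] shift [-0.0005  0.0009  0.1631]
```

Call:
inch_along(steps="0.65,0,0.008,0.8,0,0,0\n0.65,0,0,0.8,0,0,0\n0.65,0,0,0.64,0,0,0\n0.65,0,0,0.36,0,0,0\n0.65,0,0,0,0,0,0\n0,0,0,0,0,0,0\n0,0,0,0,0,0,0\n0,0,0,0,0,0,0\n0,0,0,0,0,0,0\n0,0,0,0,0,0,0")

```text
t: 19.62
tcp_pos: [0.432, -0.2893, 0.0137]
tcp_rot: [3.141, 0.033, 0.002]
contact_force: [-0.9, 1.5, 6.6]
opening: 0.363
gripper_force: 30.0
```

Call:
inch_along(steps="0,0,0,0,0,0,0\n0,0,0,0,0,0,0\n0,0,0,0,0,0,0\n0,0,0,0,0,0,0")

```text
t: 20.12
tcp_pos: [0.432, -0.2893, 0.0137]
tcp_rot: [3.141, 0.033, 0.002]
contact_force: [0.4, 0.9, 5.9]
opening: 0.367
gripper_force: 30.0
```

Call:
inch_along(steps="0,0,0,-0.32,0,0,0\n0,0,0,-0.64,0,0,0\n0,0,0,-0.8,0,0,0\n0,0,0,-0.48,0,0,0\n0,0,0,0,0,0,0\n0,0,0,0,0,0,0")

```text
t: 20.88
tcp_pos: [0.4304, -0.2887, 0.1514]
tcp_rot: [-3.14, -0.031, 0.004]
contact_force: [-0.7, -0.5, -0.6]
opening: 0.364
gripper_force: 30.0
```

```bash
python3 -c "
from h import *
to([*tray(0,-.043),.15])"
```

```text
turn [-0.0016  0.0023 -0.122 ] shift [ 0.1953 -0.3879  0.0014]
```

Scaled: -0.0431 m is -0.6896, 0.0217 m is 0.3472, -0.122 rad is -0.488.

Call:
inch_along(steps="0,0,0,0,0,0,-0.488\n0,0.3472,-0.6896,0,0,0,0\n0,0.3472,-0.6896,0,0,0,0\n0,0.3472,-0.6896,0,0,0,0\n0,0.3472,-0.6896,0,0,0,0\n0,0.3472,-0.6896,0,0,0,0\n0,0.3472,-0.6896,0,0,0,0\n0,0.3472,-0.6896,0,0,0,0\n0,0.3472,-0.6896,0,0,0,0\n0,0.3472,-0.6896,0,0,0,0")

```text
t: 22.12
tcp_pos: [0.5688, 0.1236, 0.1503]
tcp_rot: [3.132, 0.224, -0.007]
contact_force: [0.6, 0.3, -1.0]
opening: 0.367
gripper_force: 30.0
```

Call:
inch_along(steps="0,0,0,0,0,0,0\n0,0,0,0,0,0,0\n0,0,0,0,0,0,0")

```text
t: 22.5
tcp_pos: [0.5689, 0.1213, 0.152]
tcp_rot: [3.133, 0.222, -0.003]
contact_force: [0.2, 0.1, -0.5]
opening: 0.366
gripper_force: 30.0
```

Run:
```python
from h import *
to([*tray(0,-.043),.0155])
c=cam('wrist','w8.png')
g=cv2.cvtColor(c['img'],cv2.COLOR_RGB2HSV)
print([(i,*g[i,255]) for i in range(145,180,1)])
```

```text
turn [ 0.0005  0.002  -0.0006] shift [ 1.000e-04 -1.700e-03  1.365e-01]
[(145, np.uint8(98), np.uint8(30), np.uint8(224)), (146, np.uint8(97), np.uint8(30), np.uint8(224)), (147, np.uint8(97), np.uint8(31), np.uint8(223)), (148, np.uint8(97), np.uint8(31), np.uint8(225)), (149, np.uint8(98), np.uint8(30), np.uint8(226)), (150, np.uint8(98), np.uint8(33), np.uint8(226)), (151, np.uint8(99), np.uint8(34), np.uint8(226)), (152, np.uint8(99), np.uint8(34), np.uint8(225)), (153, np.uint8(99), np.uint8(33), np.uint8(225)), (154, np.uint8(96), np.uint8(33), np.uint8(225)), (155, np.uint8(100), np.uint8(35), np.uint8(219)), (156, np.uint8(103), np.uint8(20), np.uint8(179)), (157, np.uint8(18), np.uint8(35), np.uint8(124)), (158, np.uint8(17), np.uint8(115), np.uint8(102)), (159, np.uint8(15), np.uint8(131), np.uint
[... 326 characters left out ...]
8(17), np.uint8(126), np.uint8(130)), (167, np.uint8(16), np.uint8(125), np.uint8(131)), (168, np.uint8(17), np.uint8(139), np.uint8(136)), (169, np.uint8(17), np.uint8(139), np.uint8(154)), (170, np.uint8(17), np.uint8(140), np.uint8(164)), (171, np.uint8(17), np.uint8(140), np.uint8(164)), (172, np.uint8(17), np.uint8(140), np.uint8(167)), (173, np.uint8(16), np.uint8(143), np.uint8(166)), (174, np.uint8(17), np.uint8(141), np.uint8(165)), (175, np.uint8(17), np.uint8(141), np.uint8(165)), (176, np.uint8(17), np.uint8(142), np.uint8(163)), (177, np.uint8(17), np.uint8(139), np.uint8(167)), (178, np.uint8(17), np.uint8(144), np.uint8(166)), (179, np.uint8(17), np.uint8(143), np.uint8(164))]
```

Scaled: -0.0015 m is -0.024, 0.0015 m is 0.024.

Call:
inch_along(steps="0,0.024,-0.024,0.64,0,0,0\n0,0,0,0.64,0,0,0\n0,0,0,0.48,0,0,0\n0,0,0,0.192,0,0,0\n0,0,0,0.128,0,0,0\n0,0,0,0,0,0,0\n0,0,0,0,0,0,0")

```text
t: 23.42
tcp_pos: [0.5717, 0.1245, 0.024]
tcp_rot: [-3.133, -0.224, -0.004]
contact_force: [0.3, 0.8, -1.3]
opening: 0.361
gripper_force: 30.0
```

Call:
inch_along(steps="0,0,0,0.048,0,0,0\n0,0,0,0,0,0,0")

```text
t: 23.68
tcp_pos: [0.5709, 0.1242, 0.0199]
tcp_rot: [-3.133, -0.224, -0.0]
contact_force: [0.3, 0.8, -0.9]
opening: 0.364
gripper_force: 30.0
```

Call:
inch_along(steps="0,0,0,0.024,0,0,0\n0,0,0,0.016,0,0,0\n0,0,0,0,0,0,0")

```text
t: 24.05
tcp_pos: [0.571, 0.1242, 0.0177]
tcp_rot: [3.134, 0.224, 0.0]
contact_force: [-1.6, 0.0, 4.1]
opening: 0.364
gripper_force: 30.0
```

Call:
inch_along(steps="0.5,0,0,0,0,0,0\n0.5,0,0,0,0,0,0\n0.5,0,0,0,0,0,0\n0.5,0,0,0,0,0,0\n0.5,0,0,-0.32,0,0,0\n0.5,0,0,-0.64,0,0,0\n0.8,0,0,-0.8,0,0,0\n0.8,0,0,-0.8,0,0,0\n0.8,0,0,0,0,0,0")

```text
t: 25.18
tcp_pos: [0.5736, 0.1252, 0.1824]
tcp_rot: [-3.13, -0.225, -0.016]
contact_force: [0.1, 0.0, -0.3]
opening: 0.745
gripper_force: 0.0
```

Run:
```python
from h import *
c=cam('wrist','w9.png');cartons(c,.036)
print(tray(0,-.043))
t=cam('top');print('top');cartons(t,.038)
to([.6036,-.380,.18],-.16)
```

```text
carton xy 0.5693 0.1245 ang 0.145 len 99.7 w 32.4
carton xy 0.5871 -0.0022 ang 0.133 len 102.9 w 39.5
carton xy 0.5792 0.0642 ang 0.143 len 99.4 w 32.6
[0.5687855 0.1229328]
top
carton xy 0.4494 -0.3797 ang 0.186 len 99.9 w 33.0
carton xy 0.5357 0.2081 ang -1.444 len 110.0 w 42.4
carton xy 0.5777 0.0626 ang 0.139 len 97.3 w 31.3
carton xy 0.5885 0.0001 ang 0.118 len 99.2 w 38.8
carton xy 0.6042 -0.3794 ang -0.16 len 101.8 w 38.6
turn [-0.0008 -0.0004  0.3024] shift [ 0.1129  0.4925 -0.0025]
```

C is in place. Next B.

Call:
inch_along(steps="0.7,0,0,0,0,0,0.604\n0.7,0,0,0,0,0,0.604\n0.7,0.2256,0.9856,0,0,0,0\n0.7,0.2256,0.9856,0,0,0,0\n0.7,0.2256,0.9856,0,0,0,0\n0.7,0.2256,0.9856,0,0,0,0\n0.7,0.2256,0.9856,0,0,0,0\n0.7,0.2256,0.9856,0,0,0,0\n0.7,0.2256,0.9856,0,0,0,0\n0.7,0.2256,0.9856,0,0,0,0")

```text
t: 26.52
tcp_pos: [0.6028, -0.3763, 0.1747]
tcp_rot: [-3.13, 0.25, 0.006]
contact_force: [1.2, 0.2, -0.2]
opening: 0.701
gripper_force: 0.0
```

Call:
inch_along(steps="0.7,0,0,0,0,0,0\n0.7,0,0,0,0,0,0\n0.7,0,0,0,0,0,0")

```text
t: 26.9
tcp_pos: [0.6037, -0.3732, 0.1767]
tcp_rot: [-3.131, 0.247, 0.002]
contact_force: [0.8, -0.0, -0.1]
opening: 0.698
gripper_force: 0.0
```

Run:
```python
from h import *
c=cam('wrist','w10.png');cartons(c,.038)
to([.604,-.3795,.0125],-.16)
```

```text
carton xy 0.6043 -0.378 ang -0.162 len 101.1 w 39.2
turn [-0.0002  0.0004  0.0027] shift [0.001  0.0063 0.1647]
```

Scaled: 0.05 m is 0.8, 0.04 m is 0.64, 0.003 rad is 0.012.

Call:
inch_along(steps="0.7,0.016,0.088,0.8,0,0,0.012\n0.7,0,0,0.8,0,0,0\n0.7,0,0,0.64,0,0,0\n0.7,0,0,0.352,0,0,0\n0.7,0,0,0,0,0,0\n0,0,0,0,0,0,0\n0,0,0,0,0,0,0\n0,0,0,0,0,0,0\n0,0,0,0,0,0,0\n0,0,0,0,0,0,0")

```text
t: 28.2
tcp_pos: [0.6045, -0.3804, 0.0166]
tcp_rot: [3.131, -0.254, 0.002]
contact_force: [-0.9, 2.3, 5.9]
opening: 0.435
gripper_force: 30.0
```

Call:
inch_along(steps="0,0,0,0,0,0,0\n0,0,0,0,0,0,0\n0,0,0,0,0,0,0\n0,0,0,0,0,0,0")

```text
t: 28.7
tcp_pos: [0.6045, -0.3804, 0.0166]
tcp_rot: [3.131, -0.254, 0.002]
contact_force: [-0.6, 1.7, 5.9]
opening: 0.434
gripper_force: 30.0
```

Call:
inch_along(steps="0,0,0,-0.32,0,0,0\n0,0,0,-0.64,0,0,0\n0,0,0,-0.8,0,0,0\n0,0,0,-0.48,0,0,0\n0,0,0,0,0,0,0\n0,0,0,0,0,0,0")

```text
t: 29.45
tcp_pos: [0.6029, -0.3798, 0.154]
tcp_rot: [-3.13, 0.255, 0.003]
contact_force: [0.2, -0.6, -2.4]
opening: 0.437
gripper_force: 30.0
```

```bash
python3 -c "
from h import *
to([*tray(0,.020),.15])"
```

```text
turn [-0.0016  0.002  -0.3048] shift [ 0.0374 -0.5656  0.004 ]
```

The rows are not in the units I measure in: shifts go in shares of 62.5 mm and turns go in units of 0.25 rad. I convert before sending: -0.0566 m is -0.9056, 0.0042 m is 0.0672, -0.153 rad is -0.612.

Call:
inch_along(steps="0,0,0,0,0,0,-0.608\n0,0,0,0,0,0,-0.612\n0,0.0672,-0.9056,0,0,0,0\n0,0.0672,-0.9056,0,0,0,0\n0,0.0672,-0.9056,0,0,0,0\n0,0.0672,-0.9056,0,0,0,0\n0,0.0672,-0.9056,0,0,0,0\n0,0.0672,-0.9056,0,0,0,0\n0,0.0672,-0.9056,0,0,0,0\n0,0.0672,-0.9056,0,0,0,0")

```text
t: 30.7
tcp_pos: [0.5713, 0.0741, 0.1534]
tcp_rot: [3.133, 0.224, -0.006]
contact_force: [0.8, -0.1, -2.0]
opening: 0.433
gripper_force: 30.0
```

Call:
inch_along(steps="0,0.0576,-0.9056,0,0,0,0\n0,0.0672,-0.8992,0,0,0,0\n0,0,0,0,0,0,0\n0,0,0,0,0,0,0\n0,0,0,0,0,0,0")

```text
t: 31.32
tcp_pos: [0.5641, 0.1841, 0.1545]
tcp_rot: [3.133, 0.221, -0.003]
contact_force: [0.1, 0.9, -0.7]
opening: 0.431
gripper_force: 30.0
```

Add to h.py:
```python
def rowedges(c):
    v=cv2.cvtColor(c['img'],cv2.COLOR_RGB2HSV)[:,250:260].astype(float).mean(1)[140:185]
    print([(i+140,*x.astype(int)) for i,x in enumerate(v) if 12<i<40])
```

Run:
```python
from h import *
to([*tray(0,.020),.0155])
c=cam('wrist','w11.png');rowedges(c)
z=r.get_state()['tcp_pos'][2]-.0166
held(c,[[255,152],[255,155],[255,158],[255,161]],[z]*4)
```

```text
turn [ 0.0008  0.0018 -0.0009] shift [-0.004  -0.0018  0.139 ]
[(153, np.int64(100), np.int64(21), np.int64(185)), (154, np.int64(16), np.int64(34), np.int64(130)), (155, np.int64(16), np.int64(116), np.int64(106)), (156, np.int64(17), np.int64(137), np.int64(102)), (157, np.int64(16), np.int64(137), np.int64(103)), (158, np.int64(15), np.int64(141), np.int64(102)), (159, np.int64(16), np.int64(138), np.int64(103)), (160, np.int64(16), np.int64(140), np.int64(103)), (161, np.int64(16), np.int64(135), np.int64(104)), (162, np.int64(17), np.int64(129), np.int64(108)), (163, np.int64(17), np.int64(124), np.int64(116)), (164, np.int64(17), np.int64(126), np.int64(131)), (165, np.int64(17), np.int64(127), np.int64(142)), (166, np.int64(17), np.int64(129), np.int64(136)), (167, np.int64(16), np.int64(138), np.int64(139)), (168, np.int64(16), np.int64(140), np.int64(159)), (169, np.int64(16), np.int64(139), np.int64(168)), (170, np.int64(16), np.int64(141), np.int64(169)), (171, np.int64(16), np.int64(139), np.int64(170)), (172, np.int64(16), np.int64(140), np.int64(170)), (173, np.int64(16), np.int64(139), np.int64(170)), (174, np.int64(16), np.int64(139), np.int64(170)), (175, np.int64(16), np.int64(139), np.int64(170)), (176, np.int64(16), np.int64(141), np.int64(170)), (177, np.int64(16), np.int64(138), np.int64(171)), (178, np.int64(16), np.int64(140), np.int64(169)), (179, np.int64(16), np.int64(140), np.int64(169))]
tool frame [0.0503 0.     0.0165]
tool frame [0.0484 0.     0.0165]
tool frame [0.0465 0.     0.0165]
tool frame [0.0446 0.0001 0.0165]
```

Call:
inch_along(steps="0,-0.048,-0.0288,0.64,0,0,0\n0,0,0,0.64,0,0,0\n0,0,0,0.48,0,0,0\n0,0,0,0.224,0,0,0\n0,0,0,0.096,0,0,0\n0,0,0,0,0,0,0\n0,0,0,0,0,0,0")

```text
t: 32.25
tcp_pos: [0.562, 0.1872, 0.0265]
tcp_rot: [-3.133, -0.224, -0.004]
contact_force: [-0.2, 0.3, -2.0]
opening: 0.436
gripper_force: 30.0
```

Call:
inch_along(steps="0,0,0,0.032,0,0,0\n0,0,0,0,0,0,0")

```text
t: 32.5
tcp_pos: [0.5612, 0.1869, 0.0236]
tcp_rot: [-3.133, -0.224, -0.001]
contact_force: [-0.2, -0.5, -1.8]
opening: 0.433
gripper_force: 30.0
```

Scaled: 0.002 m is 0.032, 0.0015 m is 0.024.

Call:
inch_along(steps="0,0,0,0.032,0,0,0\n0,0,0,0.024,0,0,0\n0,0,0,0,0,0,0")

```text
t: 32.88
tcp_pos: [0.5613, 0.1868, 0.0206]
tcp_rot: [3.133, 0.225, 0.0]
contact_force: [-2.0, -0.2, 4.5]
opening: 0.439
gripper_force: 30.0
```

Call:
inch_along(steps="0.56,0,0,0,0,0,0\n0.56,0,0,0,0,0,0\n0.56,0,0,0,0,0,0\n0.56,0,0,0,0,0,0\n0.56,0,0,-0.32,0,0,0\n0.56,0,0,-0.64,0,0,0\n0.7,0,0,-0.8,0,0,0\n0.7,0,0,-0.8,0,0,0\n0.7,0,0,0,0,0,0")

```text
t: 34.0
tcp_pos: [0.5637, 0.1881, 0.1849]
tcp_rot: [-3.129, -0.225, -0.015]
contact_force: [0.6, -0.4, 0.5]
opening: 0.693
gripper_force: 0.0
```

Run:
```python
from h import *
c=cam('wrist','w12.png');cartons(c,.036);cartons(c,.042)
print(tray(0,.02))
t=cam('top');print('top');cartons(t,.032)
to([.4492,-.3815,.18],.19)
```

```text
carton xy 0.5691 0.1243 ang 0.158 len 100.4 w 32.5
carton xy 0.5592 0.1873 ang 0.143 len 101.6 w 39.5
carton xy 0.5879 -0.0058 ang 0.153 len 102.3 w 39.0
carton xy 0.5846 0.0337 ang 0.151 len 99.6 w 31.0
carton xy 0.5611 0.2586 ang 0.184 len 83.6 w 59.5
carton xy 0.5885 0.0938 ang 0.201 len 83.0 w 36.9
carton xy 0.5705 0.1258 ang 0.158 len 98.5 w 31.9
carton xy 0.5608 0.1875 ang 0.143 len 99.7 w 38.8
carton xy 0.589 -0.0019 ang 0.153 len 100.3 w 38.2
carton xy 0.5857 0.0369 ang 0.151 len 97.7 w 30.4
carton xy 0.5626 0.2575 ang 0.184 len 82.0 w 58.4
carton xy 0.5896 0.0958 ang 0.201 len 81.4 w 36.2
[0.55986953 0.1852987 ]
top
carton xy 0.4493 -0.3816 ang 0.186 len 100.6 w 33.2
carton xy 0.5696 0.1241 ang 0.143 len 98.5 w 31.9
turn [-0.0008 -0.0004 -0.0476] shift [-0.217  0.537  0.   ]
```

B is in. A now reads ~30 mm further forward, against the filed carton, still inside the tray and straight. That looks like the announced knock and does no harm. Next D.

Scaled: 0.0537 m is 0.8592, -0.0217 m is -0.3472, -0.0476 rad is -0.1904.

Call:
inch_along(steps="0.65,-0.3472,0.8592,0,0,0,0\n0.65,-0.3472,0.8592,0,0,0,0\n0.65,-0.3472,0.8592,0,0,0,0\n0.65,-0.3472,0.8592,0,0,0,0\n0.65,-0.3472,0.8592,0,0,0,0\n0.65,-0.3472,0.8592,0,0,0,0\n0.65,-0.3472,0.8592,0,0,0,0\n0.65,-0.3472,0.8592,0,0,0,0\n0.65,-0.3472,0.8592,0,0,0,0\n0.65,-0.3472,0.8592,0,0,0,-0.1904")

```text
t: 35.35
tcp_pos: [0.4213, -0.3769, 0.1778]
tcp_rot: [-3.125, -0.3, 0.004]
contact_force: [1.4, -0.4, -0.4]
opening: 0.651
gripper_force: 0.0
```

Call:
inch_along(steps="0.65,0,0,0,0,0,0\n0.65,0,0,0,0,0,0\n0.65,0,0,0,0,0,0")

```text
t: 35.72
tcp_pos: [0.4229, -0.3744, 0.1792]
tcp_rot: [-3.126, -0.301, 0.002]
contact_force: [0.2, 0.2, 0.9]
opening: 0.647
gripper_force: 0.0
```

Run:
```python
from h import *
c=cam('wrist','w13.png');cartons(c,.032)
t=cam('top');print('top');cartons(t,.032)
to([.4492,-.3812,.0112],.188)
```

```text
carton xy 0.398 -0.3579 ang -1.378 len 99.0 w 35.6
carton xy 0.4614 -0.3785 ang 0.177 len 76.8 w 32.9
top
turn [-0.0003  0.0002  0.0043] shift [0.0243 0.0115 0.1685]
```

Scaled: 0.05 m is 0.8, 0.0375 m is 0.6, 0.004 rad is 0.016.

Call:
inch_along(steps="0.65,0.3952,0.176,0.48,0,0,0.016\n0.65,0,0,0.8,0,0,0\n0.65,0,0,0.8,0,0,0\n0.65,0,0,0.6,0,0,0\n0.65,0,0,0,0,0,0\n0,0,0,0,0,0,0\n0,0,0,0,0,0,0\n0,0,0,0,0,0,0\n0,0,0,0,0,0,0\n0,0,0,0,0,0,0")

```text
t: 37.08
tcp_pos: [0.4497, -0.382, 0.0137]
tcp_rot: [3.127, 0.293, 0.002]
contact_force: [0.1, 1.0, 6.6]
opening: 0.365
gripper_force: 30.0
```

Call:
inch_along(steps="0,0,0,0,0,0,0\n0,0,0,0,0,0,0\n0,0,0,0,0,0,0\n0,0,0,0,0,0,0")

```text
t: 37.58
tcp_pos: [0.4498, -0.382, 0.0137]
tcp_rot: [3.127, 0.293, 0.002]
contact_force: [-0.0, 2.4, 5.3]
opening: 0.367
gripper_force: 30.0
```

Call:
inch_along(steps="0,0,0,-0.32,0,0,0\n0,0,0,-0.64,0,0,0\n0,0,0,-0.8,0,0,0\n0,0,0,-0.48,0,0,0\n0,0,0,0,0,0,0\n0,0,0,0,0,0,0")

```text
t: 38.33
tcp_pos: [0.4481, -0.3811, 0.1508]
tcp_rot: [-3.126, -0.291, 0.003]
contact_force: [0.6, -0.2, -1.9]
opening: 0.366
gripper_force: 30.0
```

```bash
python3 -c "
from h import *
to([*tray(0,.083),.15])"
```

```text
turn [-0.0022  0.0018  0.0436] shift [ 0.1908 -0.6079  0.0008]
```

Scaled: 0.0159 m is 0.2544, -0.0507 m is -0.8112, 0.0436 rad is 0.1744.

Call:
inch_along(steps="0,0,0,0,0,0,0.1744\n0,0.2544,-0.8112,0,0,0,0\n0,0.2544,-0.8112,0,0,0,0\n0,0.2544,-0.8112,0,0,0,0\n0,0.2544,-0.8112,0,0,0,0\n0,0.2544,-0.8112,0,0,0,0\n0,0.2544,-0.8112,0,0,0,0\n0,0.2544,-0.8112,0,0,0,0\n0,0.2544,-0.8112,0,0,0,0\n0,0.2544,-0.8112,0,0,0,0")

```text
t: 39.58
tcp_pos: [0.5248, 0.0916, 0.1503]
tcp_rot: [3.132, 0.224, -0.006]
contact_force: [0.9, -0.2, -1.1]
opening: 0.364
gripper_force: 30.0
```

Call:
inch_along(steps="0,0.2544,-0.8112,0,0,0,0\n0,0.2544,-0.8112,0,0,0,0\n0,0.2544,-0.8112,0,0,0,0\n0,0,0,0,0,0,0\n0,0,0,0,0,0,0\n0,0,0,0,0,0,0")

```text
t: 40.33
tcp_pos: [0.5509, 0.2462, 0.1515]
tcp_rot: [3.133, 0.222, -0.003]
contact_force: [-0.2, 0.1, -1.7]
opening: 0.366
gripper_force: 30.0
```

Run:
```python
from h import *
to([*tray(0,.083),.018])
c=cam('wrist','w14.png');rowedges(c)
z=r.get_state()['tcp_pos'][2]-.0137
held(c,[[255,152],[255,155],[255,158],[255,161]],[z]*4)
```

```text
turn [ 0.001   0.0018 -0.0006] shift [ 0.0003 -0.0015  0.1335]
[(153, np.int64(99), np.int64(22), np.int64(192)), (154, np.int64(17), np.int64(31), np.int64(134)), (155, np.int64(16), np.int64(113), np.int64(110)), (156, np.int64(16), np.int64(134), np.int64(107)), (157, np.int64(16), np.int64(137), np.int64(107)), (158, np.int64(16), np.int64(136), np.int64(108)), (159, np.int64(16), np.int64(137), np.int64(108)), (160, np.int64(16), np.int64(128), np.int64(113)), (161, np.int64(17), np.int64(126), np.int64(124)), (162, np.int64(17), np.int64(125), np.int64(145)), (163, np.int64(17), np.int64(126), np.int64(151)), (164, np.int64(17), np.int64(133), np.int64(143)), (165, np.int64(17), np.int64(138), np.int64(153)), (166, np.int64(16), np.int64(139), np.int64(169)), (167, np.int64(16), np.int64(139), np.int64(176)), (168, np.int64(16), np.int64(139), np.int64(176)), (169, np.int64(16), np.int64(140), np.int64(177)), (170, np.int64(16), np.int64(140), np.int64(176)), (171, np.int64(16), np.int64(139), np.int64(176)), (172, np.int64(16), np.int64(140), np.int64(176)), (173, np.int64(16), np.int64(140), np.int64(177)), (174, np.int64(16), np.int64(139), np.int64(177)), (175, np.int64(16), np.int64(140), np.int64(177)), (176, np.int64(16), np.int64(140), np.int64(177)), (177, np.int64(16), np.int64(140), np.int64(176)), (178, np.int64(16), np.int64(139), np.int64(176)), (179, np.int64(17), np.int64(140), np.int64(176))]
tool frame [0.0508 0.0001 0.0136]
tool frame [0.0489 0.0001 0.0136]
tool frame [0.0471 0.0001 0.0136]
tool frame [0.0452 0.0001 0.0137]
```

View pics/w14.png

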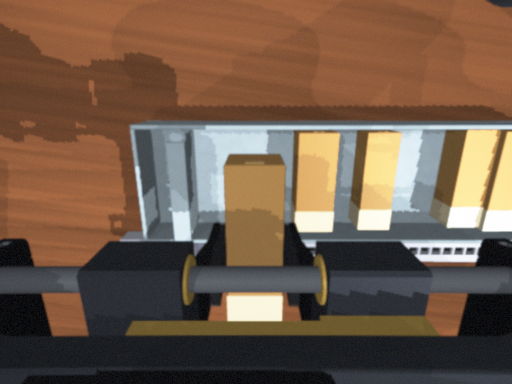

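Held carton D (x 226–284) is straight above its gap; B, C, A and the filed carton lie in the tray to its right. Lower it.

Call:
inch_along(steps="0,0.016,-0.024,0.64,0,0,0\n0,0,0,0.64,0,0,0\n0,0,0,0.48,0,0,0\n0,0,0,0.224,0,0,0\n0,0,0,0.096,0,0,0\n0,0,0,0,0,0,0\n0,0,0,0,0,0,0")

```text
t: 41.25
tcp_pos: [0.553, 0.2498, 0.0236]
tcp_rot: [-3.132, -0.224, -0.003]
contact_force: [-0.7, 0.7, -1.9]
opening: 0.367
gripper_force: 30.0
```

Call:
inch_along(steps="0,0,0,0.048,0,0,0\n0,0,0,0,0,0,0\n0,0,0,0.032,0,0,0\n0,0,0,0,0,0,0\n0,0,0,0,0,0,0")

```text
t: 41.88
tcp_pos: [0.5524, 0.2494, 0.0177]
tcp_rot: [-3.133, -0.224, -0.001]
contact_force: [-1.3, 0.9, 3.9]
opening: 0.365
gripper_force: 30.0
```

Scaled: -0.05 m is -0.8, -0.04 m is -0.64.

Call:
inch_along(steps="0.5,0,0,0,0,0,0\n0.5,0,0,0,0,0,0\n0.5,0,0,0,0,0,0\n0.5,0,0,0,0,0,0\n0.5,0,0,-0.32,0,0,0\n0.5,0,0,-0.64,0,0,0\n0.7,0,0,-0.8,0,0,0\n0.7,0,0,-0.48,0,0,0\n0.7,0,0,0,0,0,0\n0.7,0,0,0,0,0,0")

```text
t: 43.12
tcp_pos: [0.5515, 0.2488, 0.1563]
tcp_rot: [3.133, 0.223, -0.003]
contact_force: [-0.2, -0.4, -0.2]
opening: 0.697
gripper_force: 0.0
```

Run:
```python
from h import *
c=cam('wrist','w15.png');cartons(c,.036)
to([.4696,.3066,.0733])
```

```text
carton xy 0.5592 0.1853 ang 0.142 len 102.6 w 39.8
carton xy 0.5825 0.0072 ang 0.4 len 106.3 w 30.4
carton xy 0.5526 0.2502 ang 0.146 len 101.1 w 32.9
turn [0.0011 0.0027 0.0004] shift [-0.0727 -0.0689  0.0825]
```

View pics/w15.png

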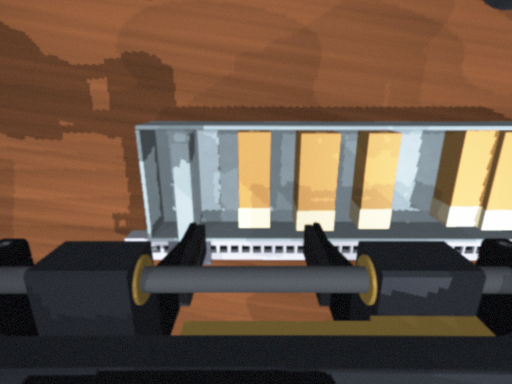

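All four are in the tray, flat, with labels towards the rail. Now the knob.

Call:
inch_along(steps="0.6,-0.584,-0.552,0,0,0,0\n0.6,-0.5792,-0.5504,0,0,0,0\n0.6,0,0,0,0,0,0\n0.6,0,0,0.48,0,0,0\n0.6,0,0,0.48,0,0,0\n0.6,0,0,0.24,0,0,0\n0.6,0,0,0.096,0,0,0\n0.6,0,0,0,0,0,0\n0.6,0,0,0,0,0,0")

```text
t: 44.3
tcp_pos: [0.4711, 0.3076, 0.0772]
tcp_rot: [-3.132, -0.224, -0.002]
contact_force: [0.7, 0.6, 0.9]
opening: 0.604
gripper_force: 0.0
```

Call:
inch_along(steps="0,0,0,0,0,0,0\n0,0,0,0,0,0,0\n0,0,0,0,0,0,0\n0,0,0,0,0,0,0\n0,0,0,0,0,0,0\n0,0,0,0,0,0,0\n0,0,0,0,0,0,0\n0,0,0,0,0,0,0\n0,0,0,0,0,0,0\n0,0,0,0,0,0,0")

```text
t: 45.55
tcp_pos: [0.4704, 0.3071, 0.0764]
tcp_rot: [3.134, 0.224, 0.0]
contact_force: [-0.4, -1.6, 2.6]
opening: 0.266
gripper_force: 30.0
```

Scaled: -0.004 m is -0.064, -0.003 m is -0.048.

Call:
inch_along(steps="0,0,0,-0.064,0,0,0\n0,0,0,-0.064,0,0,0\n0,0,0,-0.048,0,0,0\n0,0,0,0,0,0,0\n0,0,0,0,0,0,0")

```text
t: 46.18
tcp_pos: [0.4704, 0.307, 0.087]
tcp_rot: [3.134, 0.224, -0.0]
contact_force: [3.4, -0.0, -6.8]
opening: 0.266
gripper_force: 30.0
```

Call:
inch_along(steps="0,0,0.128,0,0,0,0\n0,0,0.24,0,0,0,0\n0,0,0.24,0,0,0,0\n0,0,0.24,0,0,0,0\n0,0,0.24,0,0,0,0\n0,0,0.24,0,0,0,0\n0,0,0.24,0,0,0,0\n0,0,0.16,0,0,0,0\n0,0,0.16,0,0,0,0\n0,0,0,0,0,0,0")

```text
t: 47.42
tcp_pos: [0.4871, 0.1886, 0.0872]
tcp_rot: [3.132, 0.223, -0.002]
contact_force: [1.8, -1.6, -6.6]
opening: 0.27
gripper_force: 30.0
```

```bash
python3 -c "
from h import *
s=r.get_state();d=s['tcp_pos'][:2]-TC;print('value',-d[0]*np.sin(YAW)+d[1]*np.cos(YAW)+.182)"
```

```text
value 0.215572621011153
```

Add to h.py:
```python
def val():
    s=r.get_state();d=s['tcp_pos'][:2]-TC;f=s['contact_force']
    print('value',(-d[0]*np.sin(YAW)+d[1]*np.cos(YAW)+.1828).round(4),'z',s['tcp_pos'][2].round(4),'F along +y tray',(-f[0]*np.sin(YAW)+f[1]*np.cos(YAW)).round(1),f.round(1))
```

```text
(no output)
```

Call:
inch_along(steps="0,0,0.128,0,0,0,0\n0,0,0.128,0,0,0,0\n0,0,0.128,0,0,0,0\n0,0,0.096,0,0,0,0\n0,0,0,0,0,0,0")

```text
t: 48.05
tcp_pos: [0.4913, 0.1593, 0.0872]
tcp_rot: [3.132, 0.223, -0.002]
contact_force: [0.1, -0.5, -7.0]
opening: 0.263
gripper_force: 30.0
```

```bash
python3 -c "
from h import *
val()"
```

```text
value 0.1868 z 0.0872 F along +y tray -0.5 [ 0.1 -0.5 -7. ]
```

Call:
inch_along(steps="0,0,0.048,0,0,0,0\n0,0,0.048,0,0,0,0\n0,0,0.032,0,0,0,0\n0,0,0,0,0,0,0")

```text
t: 48.55
tcp_pos: [0.4923, 0.1523, 0.0871]
tcp_rot: [3.133, 0.224, -0.001]
contact_force: [-1.9, 1.6, -8.3]
opening: 0.266
gripper_force: 30.0
```

```bash
python3 -c "
from h import *
val();cam('top','t16.png');cam('wrist','w16.png')
o=np.vstack([cv2.resize(cv2.imread('pics/t16.png')[170:270,60:260],(560,280),interpolation=cv2.INTER_CUBIC),cv2.resize(cv2.imread('pics/w16.png')[0:270],(560,295))]);cv2.imwrite('pics/o16.png',o)"
```

```text
value 0.1797 z 0.0871 F along +y tray 1.9 [-1.9  1.6 -8.3]
```

View pics/o16.png

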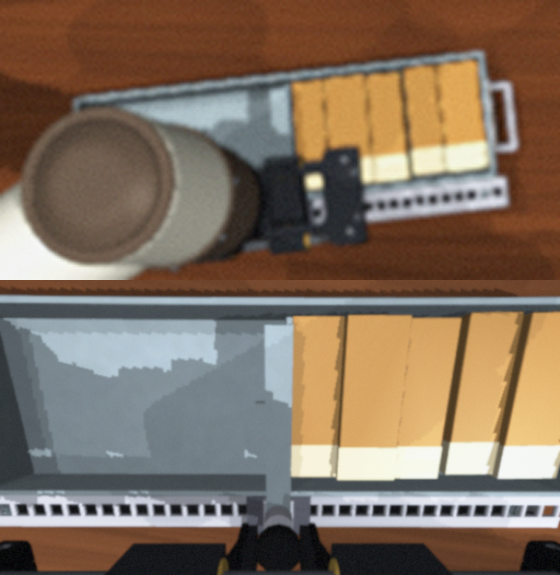

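The row is flat and nearly closed, with small gaps. Press on in small steps.

Scaled: 0.002 m is 0.032.

Call:
inch_along(steps="0,0,0.032,0,0,0,0\n0,0,0.032,0,0,0,0\n0,0,0,0,0,0,0")

```text
t: 49.02
tcp_pos: [0.4929, 0.1483, 0.0872]
tcp_rot: [3.133, 0.224, -0.001]
contact_force: [-3.5, 2.2, -7.3]
opening: 0.266
gripper_force: 30.0
```

```bash
python3 -c "
from h import *
val()"
```

```text
value 0.1757 z 0.0872 F along +y tray 2.7 [-3.5  2.2 -7.3]
```

Call:
inch_along(steps="0,0,0.032,0,0,0,0\n0,0,0,0,0,0,0\n0,0,0,0,0,0,0")

```text
t: 49.4
tcp_pos: [0.4932, 0.1465, 0.0871]
tcp_rot: [3.133, 0.224, -0.001]
contact_force: [-3.2, 2.4, -7.1]
opening: 0.264
gripper_force: 30.0
```

```bash
python3 -c "
from h import *
val()"
```

```text
value 0.1739 z 0.0871 F along +y tray 2.9 [-3.2  2.4 -7.1]
```

Call:
inch_along(steps="0,0,0.024,0,0,0,0\n0,0,0,0,0,0,0\n0,0,0,0,0,0,0")

```text
t: 49.78
tcp_pos: [0.4934, 0.1453, 0.0871]
tcp_rot: [3.134, 0.224, -0.001]
contact_force: [-4.3, 3.7, -7.5]
opening: 0.263
gripper_force: 30.0
```

```bash
python3 -c "
from h import *
val()"
```

```text
value 0.1726 z 0.0871 F along +y tray 4.3 [-4.3  3.7 -7.5]
```

Scaled: 0.001 m is 0.016.

Call:
inch_along(steps="0,0,0.016,0,0,0,0\n0,0,0,0,0,0,0\n0,0,0,0,0,0,0", only="t:")

```text
t: 50.15
tcp_rot: [-3.132, -0.224, 0.001]
```

```bash
python3 -c "
from h import *
val()"
```

```text
value 0.1725 z 0.0871 F along +y tray 7.5 [-5.9  6.7 -7.8]
```

Call:
inch_along(steps="0,0,0.016,0,0,0,0\n0,0,0,0,0,0,0\n0,0,0,0,0,0,0", only="t:")

```text
t: 50.52
tcp_rot: [-3.131, -0.223, 0.0]
```

```bash
python3 -c "
from h import *
val()"
```

```text
value 0.1725 z 0.0871 F along +y tray 10.9 [-7.8  9.9 -7.1]
```

Call:
inch_along(steps="0,0,0.016,0,0,0,0\n0,0,0,0,0,0,0\n0,0,0,0,0,0,0", only="t:")

```text
t: 50.9
tcp_rot: [-3.129, -0.223, -0.001]
```

```bash
python3 -c "
from h import *
val()"
```

```text
value 0.1724 z 0.0871 F along +y tray 15.9 [-9.3 14.7 -7.1]
```

Hard stop at 0.1725, matching the 172 mm row, so the row is tight. The first hole that fits is 0.180. Back off to it and drop the pin.

Call:
inch_along(steps="0,0,-0.048,0,0,0,0\n0,0,-0.048,0,0,0,0\n0,0,-0.048,0,0,0,0\n0,0,-0.0256,0,0,0,0\n0,0,0,0,0,0,0\n0,0,0,0,0,0,0", only="t:")

```text
t: 51.65
tcp_rot: [3.133, 0.223, -0.001]
```

```bash
python3 -c "
from h import *
val()"
```

```text
value 0.1799 z 0.0872 F along +y tray -2.0 [-1.8 -2.3 -7.5]
```

Call:
inch_along(steps="0,0,0,0.064,0,0,0\n0,0,0,0.064,0,0,0\n0,0,0,0.048,0,0,0\n0,0,0,0,0,0,0\n0,0,0,0,0,0,0")

```text
t: 52.28
tcp_pos: [0.4923, 0.1526, 0.0765]
tcp_rot: [3.133, 0.224, -0.001]
contact_force: [-6.1, -2.5, -2.7]
opening: 0.262
gripper_force: 30.0
```

```bash
python3 -c "
from h import *
val()"
```

```text
value 0.18 z 0.0765 F along +y tray -1.6 [-6.1 -2.5 -2.7]
```

Call:
inch_along(steps="0.5,0,0,0,0,0,0\n0.5,0,0,0,0,0,0\n0.5,0,0,0,0,0,0\n0.5,0,0,0,0,0,0\n0.5,0,0,0,0,0,0\n0.5,0,0,0,0,0,0\n0.5,0,0,-0.32,0,0,0\n0.5,0,0,-0.8,0,0,0\n0.5,0,0,-0.8,0,0,0\n0.5,0,0,0,0,0,0")

```text
t: 53.52
tcp_pos: [0.4951, 0.1541, 0.2009]
tcp_rot: [-3.129, -0.225, -0.015]
contact_force: [-0.4, 0.4, 0.0]
opening: 0.496
gripper_force: 0.0
```

Call:
inch_along(steps="0.5,-0.16,-0.96,-0.16,0,0,0\n0.5,-0.16,-0.96,-0.16,0,0,0\n0.5,0,-0.96,0,0,0,0\n0.5,0,0,0,0,0,0\n0.5,0,0,0,0,0,0")

```text
t: 54.15
tcp_pos: [0.4466, 0.3278, 0.2151]
tcp_rot: [3.132, 0.225, -0.003]
contact_force: [0.2, -0.2, 0.4]
opening: 0.504
gripper_force: 0.0
```

```bash
python3 -c "
from h import *
t=cam('top','t17.png');cam('scene','s17.png')
o=np.vstack([cv2.resize(cv2.imread('pics/t17.png')[180:260,110:260],(560,299),interpolation=cv2.INTER_CUBIC),cv2.resize(cv2.imread('pics/s17.png')[170:270,250:460],(630,300),interpolation=cv2.INTER_CUBIC)[:,:560]]);cv2.imwrite('pics/o17.png',o)"
```

```text
(no output)
```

View pics/o17.png

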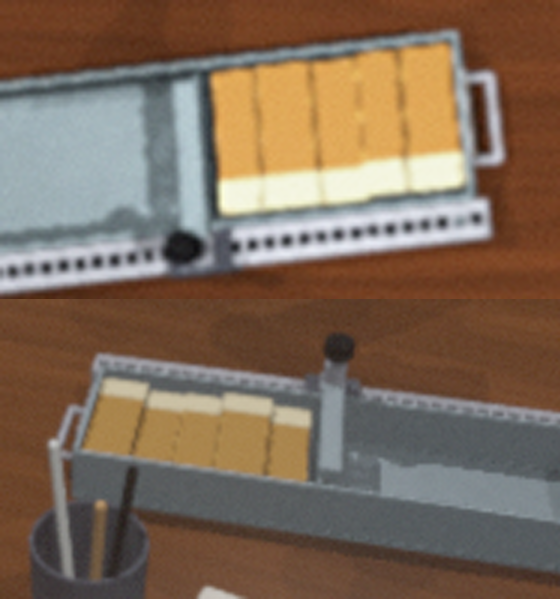

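Run:
```python
from h import *
c=cam('scene');g=c['img'].max(2)[165:215,340:390]
p=tray(-.072,-.002);print(w2px(c,[[*p,.084],[*p,.090],[*p,.096]]))
m=(g<60).astype(np.uint8);n,l,s,ct=cv2.connectedComponentsWithStats(m);print(s[1:],ct[1:]+[340,165])
c=cam('top');print(w2px(c,[[*p,.0935]]),'seen',110+183*150/560,180+247*80/299)
```

```text
[[362.73179885 186.01915119]
 [363.09610617 183.95637572]
 [363.4628456  181.87773215]]
[[18 17 10  9 74]] [[362.74324324 185.86486486]]
[[157.40672224 245.65338184]] seen 159.01785714285714 246.08695652173913
```

The knob is seen at row 185.9; 186.0 is predicted for the home height of 84 mm, so the pin is home.

```bash
python3 -c "
from h import *
print(r.hand_in())"
```

```text
the job is handed in; nothing more can be done
None
```

Handed in: all four new cartons lie flat behind the filed one, labels to the rail, pressed tight at 172 mm; the plunger is home at 0.180, the first hole that fits, leaving about 8 mm between row and plate.

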